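Hold a woodblock against the sprung fence

ROBOT

A 7-joint arm with a two-finger parallel gripper is mounted at the origin on the work surface. World frame = base frame: x ahead of the robot, y to its left, z up, the work surface at z = 0. Lengths are in mm, angles in rad, forces in N, time in s.
With the tool pointing down it reaches from about 350 to 900 mm from the base axis. Payload 19.9 kg.
Tool frame: the origin (TCP) lies midway between the tips of the shut fingers; the grasp point (between the pads) lies 19 mm behind it; z points along the fingers, y is the line along which they close (so a half turn about z gives the same grasp; the last joint's range is limited). The gripper opens to 85 mm and grips with 20 to 120 N. Pads are 22 mm wide; open, the fingers measure 114 mm over their backs; the gripper's body (76 mm by 85 mm) begins 54 mm behind the grasp point. The pads swing forward as they close: fully open they stand 13 mm farther back than shut.
Start: joints at [1.262, 0.417, -0.01, 1.614, 0.005, 1.111, -0.053], TCP at [165.375, -602.701, 192.26] pointing down, gripper open.
Joint ranges: [-2.81, 2.81], [-0.39, 2.02], [-1.27, 1.25], [0.06, 2.57], [-1.19, 4.33], [0.19, 2], [-2.82, 2.82]. Speed limits (rad/s): [1.89, 1.89, 2.39, 2.39, 3.01, 3.01, 3.01].

INTERFACE

Orientations are given as a rotation vector (axis times angle).
In Python, from station import readout, cams, env gives the robot as it stands.
- The arm moves only by the tool servo_tool, never from a script. Its argument "motion" is a list that holds one entry, the list of rows, each a list of 7 numbers: the turn, a rotation vector about the tool's x, y, z in rad, then the shift along the tool's x, y, z in m, then the finger opening in m, from 0 to 0.0854. In form: [[[wx, wy, wz, dx, dy, dz, grip], ...]]. A call has exactly 8 rows; each row shifts and turns the commanded pose from where the row before left it, along the tool's axes as they then stand; what a row does not reach is not made up. A row lasts 1/10 s, in which the tool goes at most 50 mm and 8.59 degrees, less where a joint would pass 70% of its speed; a pose out of reach is approached as far as the arm can. A call is refused whole if a number of a shift passes 0.05 or a number of a turn 0.15, either way. A call with a gripper value outside its range is refused whole. The fingers move at their own pace and stop on an object; "squeeze" is the grip in N (left out, the last holds). Time passes only in rows, so rows that do not move let the fingers close, or fill a call up. It gives the time, the measured TCP pose, the force and the opening at its end, in the units of the state.
- readout.read_state(): the state, without advancing time (a new reading comes with each control period).
- cams.read_camera(name): name is "side" or "top" or "wrist"; returns the picture (400x640x3 uint8, blue, green, red); there is no depth.
- cams.camera_info(name): a dict with "camera_matrix" (3x3 intrinsics, pixels), "position" and "orientation" of the camera in the world; the wrist camera has in their place "tool_from_camera" (4x4, takes a point from camera to tool coordinates, whose origin is the TCP and whose axes are the flange's). Camera axes: x right, y down, z forward; pixel columns grow to the right and rows downward; lengths in mm; the calibration is good to about 2 mm. A picture is of the moment at which its call begins: read the wrist's pose just before it. camera_info takes no time and is no camera call.
- env.hand_in(): hands the job in, once; it reports no verdict.
Trained networks look in the newest picture that a camera, given by its name, has taken for a name from the list of things; names that differ only in an ending like _2 or _b are one class to them, and where a whole thing is asked for, a point or a joint stands for the part that bears it (a point fixed in the world has none). Each returns a list of dicts, best first, with "conf" (0 to 1); they miss things now and then, are a little off and sometimes report something else, mostly with a low value. They report only what shows in the picture. A call takes as long as a camera call. They do not tell look-alikes from the thing itself.
- cams.masks_of(query, camera): "mask" (400x640 bool, what is visible of it) and "centre" ([column, row] in pixels, amid what is visible of it).
The state is a dict: "clock": time; "joint_positions": joint angles; "joint_velocities": joint speeds; "joint_efforts": joint torques, N m; "ee_pos": TCP position; "orientation": TCP orientation; "wrist_force": force on the tool from outside, world axes, zero at the start; "moment": the same for the moment, N m; "width": finger opening in mm.
Only numpy, scipy, OpenCV 4.12 (cv2) and the standard library are available. Lean on these libraries where they do the work, as an engineer would, in place of code of your own. Each camera call takes 0.05 s, during which the arm holds its last target. There are 200 camera calls.

TASK

On the plywood registration bed, first turn the black margin dial clockwise until its white pointer stands at the red mark on its scale. Then fetch the carved woodblock, lay it flat on the bed with its red face up, centred lengthwise along the red line, either end against the blue sprung bar of the fence, and press it against the bar with a steady push of about 12 newtons (the bar then gives about 8 mm; never shove it back as far as 15 mm). Finish while still holding it pressed like that, so that the printer can clamp it down; leave the dial at the mark and the ink tin, the roller and the spatula where they are.

Things in the scene. Friction and masses are not known exactly. Their poses are not given: they have to be found in the camera images.
- bed: Plywood registration board fixed to the bench, 260 (x) x 300 (y) x 18 mm; origin at the centre of its underside, so its top is at z = +18 mm. Its x axis points away from the robot towards the fence, y to the left. A painted red line, the block's lane, runs along x at y = -50 mm; the dial stands at x = -20, y = +85 mm on a round aluminium scale plate of radius 44 mm, 8 mm high.
- dial (a joint): The black margin dial, upright axis, in rad: 0 when its white pointer points along the bed's -x, growing clockwise seen from above, range 0 to 2.6. Black ticks every 0.4 rad from 0 to 2.4; the thicker red mark is at 1.6 (pointer then about along the bed's +y). It needs about 0.15 N m and stays where it is left. Turning it moves the whole fence along the bed's +x by 5 mm per rad.
- dial_grip (a point): Point on the dial's axis, in the middle of its upright grip bar. The bar is 46 mm long (along the pointer) x 13 mm wide; it reaches from 12 mm below this point to 12 mm above, and stands on a round skirt of radius 26 mm whose top is 12 mm below this point. The point's x axis lies along the bar, away from the pointer.
- fence: The fence carriage with the blue sprung bar on it, at the bed's +x side; it slides only with the dial. Its aluminium back rail, 240 mm long, 24 mm high, stands 38 mm behind the bar's unpressed front face. Its origin lies on the bed's top on the red line, under the unpressed front face of the bar; axes as the bed's.
- bar (a joint): How far the blue sprung bar is pushed back along the bed's +x, in m: 0 free, spring of 1.5 N per mm (8 mm is 12 N), end stop at 20 mm.
- bar_face (a point): Middle of the bar's front face (the face the block's end is pressed against), 13 mm above the bed's top, on the red line; it moves with the bar. The bar is 150 mm long (along bed y, centred here), 12 mm thick, with its top 24 mm above the bed.
- block: Carved printing woodblock, 120 (x) x 56 (y) x 24 (z) mm, about 0.11 kg, brown wood with a red inked and carved top face; lies flat on the bench. Origin at the centre of its underside, x along its length.
- tin: Ink tin with yellow label, 72 mm across, 65 mm high, upright; origin at the centre of its underside. Leave alone.
- brayer: Ink roller with a black rubber roll (90 mm long, 40 mm across) and red handle, 180 mm long along its x, handle to -x, 40 mm high; origin on the bench near its middle. Leave alone.
- spatula: Ink spatula lying on the bench, 200 mm long along its x, about 25 mm high at most; origin at its underside near its middle. Leave alone.
Mind the look-alikes: they are no part of the job. Several things look just like the block: the one meant starts farthest to the robot's left.

How it is judged (in metres and radians):
On the way:
1. the dial is turned to the red mark (within 0.14 rad, 8 degrees) while the block still lies where it was (value of joint dial between 1.46 and 1.74 rad and distance of block from where it was at the start of the episode below 0.02 m), for 0.3 s.
At the end, for the whole second after the job is handed in: Dial within 0.14 rad of the red mark; block flat (4 deg) on the bed (underside within 4 mm of its top), along the bed's x (4 deg), middle within 10 mm of the red line, and held by the fingers at rest, pressing the sprung bar with 8 to 16 N (bar pushed back 5 to 11 mm) (value of joint dial between 1.46 and 1.74 rad and contact force between block and fence between 8 and 16 N and value of joint bar between 0.005 and 0.011 m and y of block in the frame of bed between -0.06 and -0.04 m and z of block in the frame of bed between 0.014 and 0.022 m and angle between the x axis of block and the x axis of bed, either way round below 0.07 rad and angle between block's own z axis and vertical below 0.07 rad and contact force between the fingers and block above 1 N and linear speed of block below 0.02 m/s); the arm keeps its last pose, push and grip.
It fails at once if the sprung bar is shoved back 15 mm or more (value of joint bar above 0.015 m).
It fails at once if the ink tin is moved by more than 30 mm (distance of tin from where it was at the start of the episode above 0.03 m).
It fails at once if the ink roller is moved by more than 30 mm (distance of brayer from where it was at the start of the episode above 0.03 m).
It fails at once if the spatula is moved by more than 30 mm (distance of spatula from where it was at the start of the episode above 0.03 m).
It also fails if it takes over 69 s, if anything falls off the work surface, if the arm or the gripper's body presses on something with over 40 N, if the wrist force passes 120 N, or if a joint passes its speed limit or range.

## Working session

There is one attempt and no reset: what is moved stays moved. The work goes in short steps, Python scripts to look and compute and a tool call to move; the robot and the scene stay as the last step left them, time stands still between calls to the robot, and variables do not carry over. Pictures are saved under pics/ and viewed, on a budget of 10 in all, crops included, one or two more only if the job needs it, and the job is handed in when it is done.

Besides the shell and the picture viewer there is one more tool, called after "Request:" as name(argument=value, ...), one argument or row to a line, values as JSON. servo_tool: Moves the arm, as the interface text tells. Its arguments: {"type":"object","properties":{"motion":{"type":"array"},"squeeze":{"type":"number"}},"required":["motion"]}

```bash
ls; mkdir -p pics
python3 - <<'E'
from station import readout, cams, env
import cv2, numpy as np
s=readout.read_state(); print({k:np.round(v,3).tolist() for k,v in s.items()})
for n in ("top","side","wrist"):
    print(n,{k:np.round(v,3).tolist() if not isinstance(v,str) else v for k,v in cams.camera_info(n).items()})
a=cams.read_camera("top"); b=cams.read_camera("side")
cv2.imwrite("pics/top0.png",a); cv2.imwrite("pics/side0.png",b)
for cam in("top","side"):
  for q in ("block","dial","bed","bar","fence","tin","brayer","spatula"):
    try: print(cam,q,[(round(d["conf"],2),np.round(d["centre"]).tolist(),int(d["mask"].sum())) for d in cams.masks_of(q,cam)])
    except Exception as e: print(q,e)
E
```

```text
pics
{'clock': 0.0, 'joint_positions': [1.261, 0.418, -0.01, 1.614, 0.005, 1.111, -0.053], 'joint_velocities': [-0.001, -0.001, 0.001, 0.0, 0.001, -0.0, -0.001], 'joint_efforts': [0.0, -86.444, 0.679, -43.489, 0.019, 0.008, -0.0], 'ee_pos': [165.277, -602.356, 191.681], 'orientation': [-3.112, -0.419, 0.0], 'wrist_force': [0.331, 0.074, 0.194], 'moment': [-0.005, 0.042, 0.022], 'width': 85.07}
top {'camera_matrix': [[427.335, 0.0, 321.051], [0.0, 427.335, 200.054], [0.0, 0.0, 1.0]], 'position': [462.716, -96.483, 1437.218], 'orientation': [-2.168, 2.172, -0.081]}
side {'camera_matrix': [[363.562, 0.0, 323.691], [0.0, 363.562, 198.323], [0.0, 0.0, 1.0]], 'position': [42.128, 670.486, 641.469], 'orientation': [-0.788, 2.413, -1.313]}
wrist {'camera_matrix': [[325.846, 0.0, 321.715], [0.0, 325.846, 200.009], [0.0, 0.0, 1.0]], 'tool_from_camera': [[0.001, -0.954, -0.3, 76.393], [1.0, 0.0, 0.001, -0.234], [-0.001, -0.3, 0.954, -181.102], [0.0, 0.0, 0.0, 1.0]]}
top block [(0.84, [381.0, 228.0], 665), (0.8, [420.0, 269.0], 644), (0.75, [483.0, 265.0], 644), (0.35, [264.0, 214.0], 6895)]
top dial [(0.66, [237.0, 225.0], 170)]
top bed [(0.82, [264.0, 215.0], 6935)]
top bar [(0.72, [280.0, 195.0], 160)]
top fence [(0.62, [269.0, 187.0], 535)]
top tin [(0.89, [371.0, 142.0], 431), (0.38, [270.0, 195.0], 216)]
top brayer [(0.94, [442.0, 210.0], 561)]
top spatula [(0.82, [169.0, 207.0], 689), (0.3, [278.0, 195.0], 195)]
side block [(0.8, [446.0, 163.0], 334), (0.79, [429.0, 188.0], 585), (0.73, [345.0, 164.0], 432), (0.61, [376.0, 190.0], 519)]
side dial [(0.92, [278.0, 257.0], 336)]
side bed [(0.89, [290.0, 251.0], 8230)]
side bar [(0.55, [282.0, 223.0], 303)]
side fence [(0.77, [272.0, 223.0], 990)]
side tin [(0.94, [302.0, 162.0], 376)]
side brayer [(0.58, [386.0, 161.0], 444)]
side spatula [(0.63, [188.0, 323.0], 1508)]
```

Run:
```python
import cv2
a=cv2.imread("pics/top0.png")[110:300,130:530]
cv2.imwrite("pics/top0c.png",cv2.resize(a,None,fx=2,fy=2,interpolation=cv2.INTER_CUBIC))
```

```text
(no output)
```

View pics/top0c.png

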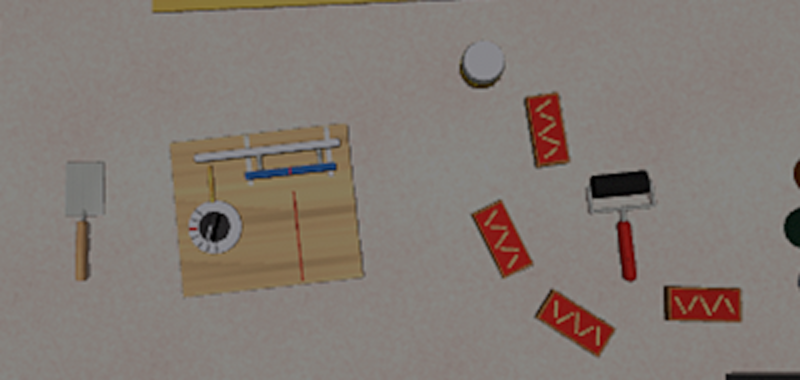

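View pics/side0.png

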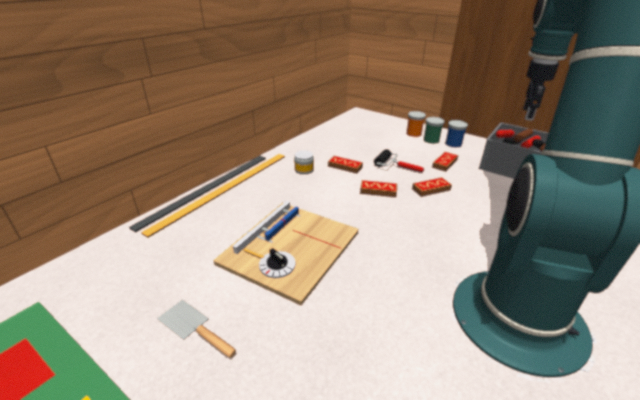

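The top view shows four identical red blocks, at top-image pixels (381,229), (420,271), (404,175) and (482,262). The leftmost (largest y) is (381,229). The bed is at (264,215), the dial at (237,224), the tin at (371,142), the roller at (442,210) and the spatula at (172,220). Next I'll compute positions.

```bash
cat > h.py <<'E'
from station import readout, cams, env
import cv2, numpy as np
from scipy.spatial.transform import Rotation as R
def campose(n,s=None):
    i=cams.camera_info(n); K=np.array(i["camera_matrix"])
    if n=="wrist":
        T=np.array(i["tool_from_camera"]); Rt=R.from_rotvec(s["orientation"]).as_matrix()
        return K,Rt@T[:3,:3],Rt@T[:3,3]+np.array(s["ee_pos"])
    return K,R.from_rotvec(i["orientation"]).as_matrix(),np.array(i["position"])
def ray(px,P,z):
    K,Rc,p=P; px=np.atleast_2d(np.array(px,float))
    d=np.c_[px,np.ones(len(px))]@np.linalg.inv(K).T@Rc.T
    return (p+d*((z-p[2])/d[:,2])[:,None])[:,:2]
def proj(X,P):
    K,Rc,p=P; q=(np.atleast_2d(X)-p)@Rc@K.T
    return q[:,:2]/q[:,2:]
def rect(pts):
    (c,(w,h),a)=cv2.minAreaRect(pts.astype(np.float32)); 
    if w<h: w,h,a=h,w,a+90
    return np.round(c,1),round(w,1),round(h,1),round(((a+90)%180)-90,1)
E
python3 - <<'E'
from h import *
im=cv2.imread("pics/top0.png"); P=campose("top")
hsv=cv2.cvtColor(im,cv2.COLOR_BGR2HSV)
red=(((hsv[...,0]<8)|(hsv[...,0]>172))&(hsv[...,1]>150)&(hsv[...,2]>50)).astype(np.uint8)
red=cv2.morphologyEx(red,cv2.MORPH_CLOSE,np.ones((3,3)))
n,l,st,c=cv2.connectedComponentsWithStats(red)
for i in range(1,n):
    if st[i,4]>12 and st[i,1]<310:
        ys,xs=np.where(l==i); z=24 if st[i,4]>200 else 18
        print("red",c[i].round(),st[i,4],rect(ray(np.c_[xs,ys],P,z)))
blue=((hsv[...,0]>100)&(hsv[...,0]<125)&(hsv[...,1]>120)&(hsv[...,2]>50)).astype(np.uint8)
blue[:, 330:]=0
ys,xs=np.where(blue); print("blue",rect(ray(np.c_[xs,ys],P,42)))
for q,z in (("bed",18),("dial",50),("tin",65),("brayer",20),("spatula",10)):
    m=cams.masks_of(q,"top")[0]["mask"]; ys,xs=np.where(m); print(q,rect(ray(np.c_[xs,ys],P,z)))
# bed corners by threshold
E
```

```text
red [ 91. 163.] 1384 (array([715.4, 699.4]), 127.2, 122.9, 89.8)
red [404. 174.] 470 (array([ 673.8, -352. ]), 109.2, 47.5, 8.4)
red [381. 229.] 497 (array([ 491.5, -275.3]), 109.9, 48.7, 26.0)
red [443. 235.] 184 (array([ 472. , -478.4]), 93.6, 21.1, 5.3)
red [483. 262.] 496 (array([ 383.8, -603.4]), 108.4, 45.3, 90.0)
red [418. 271.] 503 (array([ 353.6, -391.9]), 109.9, 48.4, 57.3)
red [543. 316.] 370 (array([ 212.5, -791.2]), 130.0, 29.3, 81.4)
blue (array([603.1,  74. ]), 145.9, 11.3, -83.8)
bed (array([538.7, 116.7]), 300.5, 260.7, -83.7)
dial (array([510.5, 195.3]), 45.7, 44.1, -44.6)
tin (array([ 772.1, -240.6]), 76.3, 71.6, -0.5)
brayer (array([ 521.4, -493.6]), 175.3, 103.6, 22.3)
spatula (array([522.3, 421.6]), 198.6, 64.2, 1.8)
```

Target block: (381,229) px → (491,-275), yaw 26°. Bed: centre (539,117), yaw about 6°. I'll move towards the dial at about (510,198) for a closer wrist view.

Request:
servo_tool(
  motion=[
    [[0,0,0,0.034,-0.034,0,0.0854],[0,0,0,0.034,-0.034,0,0.0854],[0,0,0,0.034,-0.034,0,0.0854],[0,0,0,0.034,-0.034,0,0.0854],[0,0,0,0.034,-0.034,0,0.0854],[0,0,0,0.034,-0.034,0,0.0854],[0,0,0,0.034,-0.034,0,0.0854],[0,0,0,0.034,-0.034,0,0.0854]],
  ],
)

```text
clock: 1.95
ee_pos: [356.4, -266.7, 192.6]
orientation: [3.113, 0.419, 0.001]
wrist_force: [1.7, -1.0, -0.2]
width: 85.5
```

Request:
servo_tool(
  motion=[
    [[0,0,0,0.028,-0.04,0,0.0854],[0,0,0,0.028,-0.04,0,0.0854],[0,0,0,0.028,-0.04,0,0.0854],[0,0,0,0.028,-0.04,0,0.0854],[0,0,0,0.028,-0.04,0,0.0854],[0,0,0,0.028,-0.04,0,0.0854],[0,0,0,0.028,-0.04,0,0.0854],[0,0,0,0.028,-0.04,0,0.0854]],
  ],
)

```text
clock: 2.75
ee_pos: [487.5, 101.3, 192.6]
orientation: [3.113, 0.419, 0.001]
wrist_force: [1.3, -0.6, 0.2]
width: 85.6
```

Run:
```python
from h import *
s=readout.read_state(); im=cams.read_camera("wrist"); cv2.imwrite("pics/w1.png",im)
print(s["clock"],s["ee_pos"],s["orientation"],np.round(s["joint_positions"],2))
P=campose("wrist",s)
for q in("dial","bed","block"):
    print(q,[(round(d["conf"],2),np.round(d["centre"]).tolist(),ray(d["centre"],P,50)) for d in cams.masks_of(q,"wrist")])
```

```text
2.75 [487.52020646 101.30846965 192.59833829] [3.11344270e+00 4.18608454e-01 1.20926791e-03] [ 0.26  0.23 -0.6   1.91  0.15  1.04 -1.71]
dial [(0.74, [232.0, 124.0], array([[514.70584062, 198.63317317]])), (0.27, [375.0, 64.0], array([[602.71706546,  82.13711255]]))]
bed [(0.89, [321.0, 108.0], array([[551.53214358, 119.50142161]]))]
block [(0.91, [612.0, 247.0], array([[ 495.18378763, -225.20210492]])), (0.57, [628.0, 340.0], array([[ 390.40376997, -307.68380697]])), (0.39, [323.0, 112.0], array([[549.26296544, 116.59202299]]))]
```

View pics/w1.png

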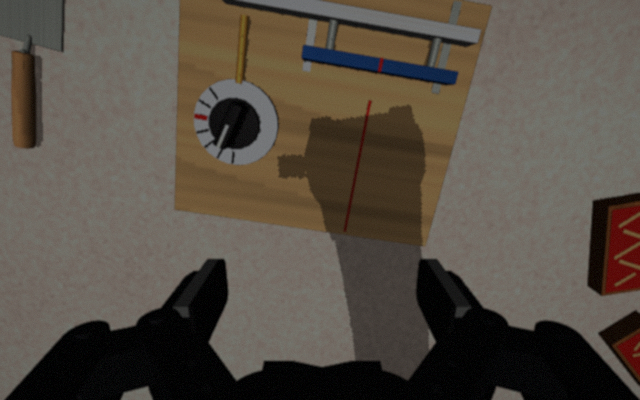

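The picture shows the dial at (236,122). Its pointer points down-left at about the 0.4 tick, (218,150), and the red mark is at (200,117). The red lane line runs (370,100)–(345,232). I'll rectify this to measure the angles.

Run:
```python
from h import *
s=readout.read_state(); P=campose("wrist",s); im=cv2.imread("pics/w1.png")
hsv=cv2.cvtColor(im,cv2.COLOR_BGR2HSV)
# red lane line
red=(((hsv[...,0]<8)|(hsv[...,0]>172))&(hsv[...,1]>140)); ys,xs=np.where(red)
k=(xs>335)&(xs<376)&(ys>95)&(ys<240)
w=ray(np.c_[xs,ys][k],P,18); v=cv2.fitLine(w.astype(np.float32),cv2.DIST_HUBER,0,.01,.01).ravel()
print("line yaw",np.degrees(np.arctan(v[1]/v[0])),"pt",v[2:],"ends",w[np.argmin(w[:,0])],w[np.argmax(w[:,0])])
k=(xs>190)&(xs<210)&(ys>105)&(ys<130); rm=ray(np.c_[xs,ys][k],P,26).mean(0); print("redmark",rm)
# plate: light, low saturation
m=((hsv[...,1]<60)&(hsv[...,2]>90)).astype(np.uint8); m[:70]=0;m[175:]=0;m[:,:185]=0;m[:,285:]=0
c=max(cv2.findContours(m,cv2.RETR_EXTERNAL,cv2.CHAIN_APPROX_NONE)[0],key=cv2.contourArea)[:,0]
q=ray(cv2.convexHull(c.astype(np.int32))[:,0],P,26); print("plate",cv2.minEnclosingCircle(q.astype(np.float32)))
print("red mark angle bed", )
# rectified view 0.25mm/px around (512,199), z=26 and z=60
out=[]
for z in (26,58):
    g=np.arange(-55,55,.3); Y,X=np.meshgrid(199-g,512-g); 
    uv=proj(np.c_[X.ravel(),Y.ravel(),np.full(X.size,z)].astype(float),P).astype(np.float32).reshape(X.shape+(2,))
    out.append(cv2.remap(im,uv[...,0],uv[...,1],cv2.INTER_CUBIC))
cv2.imwrite("pics/rect.png",np.hstack(out))
```

```text
line yaw 6.439429 pt [501.10068   63.843094] ends [423.07933214  55.29469209] [570.72317852  71.19276548]
redmark [508.89943644 236.42103456]
plate ((512.1010131835938, 200.2180938720703), 43.673683166503906)
red mark angle bed
```

View pics/rect.png

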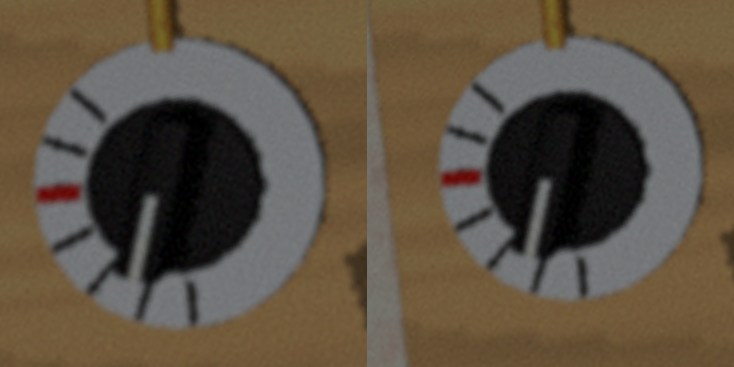

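Request:
servo_tool(
  motion=[
    [[0,0,0,0.017,-0.03,0.02,0.045],[0,0,0,0.017,-0.03,0.02,0.045],[0,0,0,0.017,-0.03,0.02,0.045],[0,0,-0.1485,0,0,0,0.045],[0,0,-0.1485,0,0,0,0.045],[0,0,-0.1485,0,0,0,0.045],[0,0,-0.1485,0,0,0,0.045],[0,0,-0.1485,0,0,0,0.045]],
  ],
)

```text
clock: 3.75
ee_pos: [512.6, 197.9, 132.3]
orientation: [2.745, 1.526, -0.001]
wrist_force: [-0.4, -1.1, -0.5]
width: 45.2
```

Request:
servo_tool(
  motion=[
    [[0,0,-0.1485,0,0,0,0.045],[0,0,-0.1485,0,0,0,0.045],[0,0,-0.1485,0,0,0,0.045],[0,0,-0.1485,0,0,0,0.045],[0,0,-0.1485,0,0,0,0.045],[0,0,-0.1485,0,0,0,0.045],[0,0,-0.1485,0,0,0,0.045],[0,0,-0.1485,0,0,0,0.045]],
  ],
)

```text
clock: 4.55
ee_pos: [512.7, 197.8, 132.2]
orientation: [1.421, 2.801, -0.002]
wrist_force: [0.4, 0.4, -0.3]
width: 44.7
```

Request:
servo_tool(
  motion=[
    [[0,0,-0.1485,0,0,0,0.045],[0,0,-0.1485,0,0,0,0.045],[0,0,-0.1485,0,0,0,0.045],[0,0,-0.1485,0,0,0,0.045],[0,0,-0.1485,0,0,0,0.045],[0,0,0,0,0,0,0.045],[0,0,0,0,0,0,0.045],[0,0,0,0,0,0,0.045]],
  ],
)

```text
clock: 5.35
ee_pos: [512.5, 199.1, 132.3]
orientation: [0.322, 3.125, -0.001]
wrist_force: [-0.8, -0.3, 0.5]
width: 44.8
```

```bash
cat >> h.py <<'E'
def tool(s,xy=None,z=None,yaw=None):
    """tool-frame shift to a world point, remaining turn about tool z to yaw(deg)"""
    Rt=R.from_rotvec(s["orientation"]).as_matrix(); p=np.array(s["ee_pos"]); t=p.copy()
    if xy is not None: t[:2]=xy
    if z is not None: t[2]=z
    y0=np.degrees(np.arctan2(Rt[1,0],Rt[0,0])); 
    print("t",round(s["clock"],2),"tcp",p.round(1),"yaw",y0.round(2),"tilt",np.degrees(np.arccos(-Rt[2,2])).round(2),"j7",np.round(s["joint_positions"][6],2),"F",np.round(s["wrist_force"],1),"w",round(s["width"],1))
    print("shift tool",(Rt.T@(t-p)).round(1), "wz", None if yaw is None else round(-np.radians((yaw-y0+180)%360-180),4))
E
python3 - <<'E'
from h import *
s=readout.read_state(); im=cams.read_camera("wrist"); cv2.imwrite("pics/w2.png",im); P=campose("wrist",s)
tool(s,(512.1,200.2),40,168.5)
out=[]
for z in (26,60):
    g=np.arange(-55,55,.3); Y,X=np.meshgrid(199-g,512-g); 
    uv=proj(np.c_[X.ravel(),Y.ravel(),np.full(X.size,z)].astype(float),P).astype(np.float32).reshape(X.shape+(2,))
    o=cv2.remap(im,uv[...,0],uv[...,1],cv2.INTER_CUBIC); o=cv2.convertScaleAbs(o,alpha=1.6,beta=15)
    c=(int((199-200.2+55)/.3),int((512-512.1+55)/.3)); cv2.drawMarker(o,c,(0,255,0),0,12,1); out.append(o)
cv2.imwrite("pics/rect2.png",np.hstack(out))
E
```

```text
t 5.35 tcp [512.5 199.1 132.3] yaw 168.25 tilt 0.04 j7 0.39 F [-0.8 -0.3  0.5] w 44.8
shift tool [ 0.6  1.1 92.3] wz -0.0044
```

View pics/rect2.png

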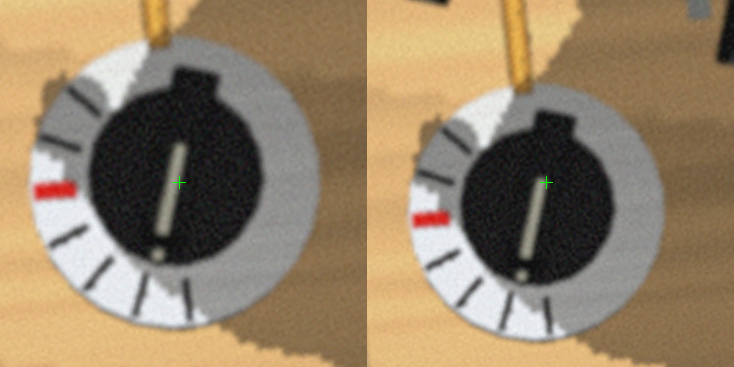

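Request:
servo_tool(
  motion=[
    [[0,0,-0.013,0.001,0.002,0.02,0.045],[0,0,0,0,0,0.02,0.045],[0,0,0,0,0,0.02,0.045],[0,0,0,0,0,0.02,0.045],[0,0,0,0,0,0.006,0.045],[0,0,0,0,0,0.004,0.045],[0,0,0,0,0,0,0.045],[0,0,0,0,0,0,0.045]],
  ],
)

```text
clock: 6.2
ee_pos: [512.2, 202.1, 42.9]
orientation: [0.295, 3.127, 0.001]
wrist_force: [-0.4, 0.1, -0.5]
width: 45.1
```

Request:
servo_tool(
  motion=[
    [[0,0,0,0,0,0,0.0],[0,0,0,0,0,0,0.0],[0,0,0,0,0,0,0.0],[0,0,0,0,0,0,0.0],[0,0,0,0,0,0,0.0],[0,0,0,0,0,0,0.0],[0,0,0,0,0,0,0.0],[0,0,0,0,0,0,0.0]],
  ],
  squeeze=60,
)

```text
clock: 7.0
ee_pos: [511.8, 201.9, 42.3]
orientation: [-0.295, -3.128, -0.0]
wrist_force: [0.6, 0.1, -0.4]
width: -0.6
```

Run:
```python
from h import *
s=readout.read_state(); im=cams.read_camera("wrist"); sd=cams.read_camera("side")
a=cv2.resize(im[60:360,120:520],(533,400)); c=proj([512,201,40],campose("side"))[0].astype(int); print(c)
b=cv2.resize(sd[c[1]-50:c[1]+40,c[0]-32:c[0]+28],(267,400),interpolation=cv2.INTER_CUBIC)
cv2.imwrite("pics/w3.png",np.hstack([a,b]))
```

```text
[276 258]
```

View pics/w3.png

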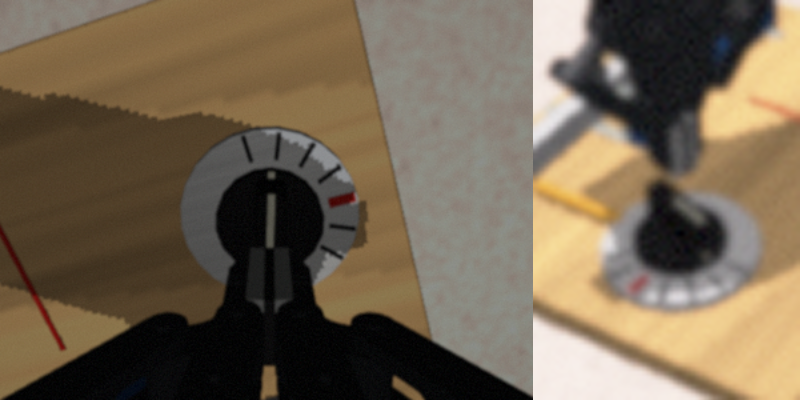

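The shut fingers closed above the grip bar. Both views put the real tips about 20 mm higher than the nominal TCP. The dial is untouched, so I'll reopen and go lower in small steps while watching the force.

Request:
servo_tool(
  motion=[
    [[0,0,0,0,0,0,0.045],[0,0,0,0,0,0,0.045],[0,0,0,0,0,0,0.045],[0,0,0,0,0,0.004,0.045],[0,0,0,0,0,0.004,0.045],[0,0,0,0,0,0.004,0.045],[0,0,0,0,0,0.004,0.045],[0,0,0,0,0,0,0.045]],
  ],
)

```text
clock: 7.9
ee_pos: [511.5, 201.8, 25.6]
orientation: [-0.294, -3.127, 0.0]
wrist_force: [0.3, 0.3, -1.2]
width: 44.5
```

Run:
```python
from h import *
s=readout.read_state(); tool(s); Ps=campose("side")
print("side proj z=42,64", proj([[512,202,42],[512,202,64],[512,202,54]],Ps).round(1))
print("wrist proj dial plate", proj([[512,201,26],[512,201,60]],campose("wrist",s)).round(1))
m=[(round(d["conf"],2),np.round(d["centre"],1)) for q in ("dial",) for d in cams.masks_of(q,"side")]; print(m)
```

```text
t 7.9 tcp [511.5 201.8  25.6] yaw 169.24 tilt 0.05 j7 0.29 F [ 0.3  0.3 -1.2] w 44.5
shift tool [0. 0. 0.] wz None
side proj z=42,64 [[276.3 257.8]
 [275.8 250.9]
 [276.  254.1]]
wrist proj dial plate [[320.7 233. ]
 [320.4 259.9]]
[(0.76, array([273.5, 257.2]))]
```

Request:
servo_tool(
  motion=[
    [[0,0,0,0,0,0,0.0],[0,0,0,0,0,0,0.0],[0,0,0,0,0,0,0.0],[0,0,0,0,0,0,0.0],[0,0,0,0,0,0,0.0],[0,0,0,0,0,0,0.0],[0,0,0,0,0,0,0.0],[0,0,0,0,0,0,0.0]],
  ],
)

```text
clock: 8.75
ee_pos: [511.8, 201.9, 26.3]
orientation: [-0.295, -3.128, -0.0]
wrist_force: [-0.6, 0.2, -0.1]
width: -0.0
```

Run:
```python
from h import *
s=readout.read_state(); tool(s); print(s["moment"])
```

```text
t 8.75 tcp [511.8 201.9  26.3] yaw 169.24 tilt 0.01 j7 0.29 F [-0.6  0.2 -0.1] w -0.0
shift tool [0. 0. 0.] wz None
[ 0.03115715 -0.02899657 -0.01940937]
```

Run:
```python
from h import *
im=cams.read_camera("wrist"); sd=cams.read_camera("side")
a=cv2.resize(im[60:360,120:520],(533,400)); c=[276,248]
b=cv2.resize(sd[c[1]-50:c[1]+40,c[0]-32:c[0]+28],(267,400),interpolation=cv2.INTER_CUBIC)
o=cv2.convertScaleAbs(np.hstack([a,b]),alpha=1.5,beta=25)
cv2.imwrite("pics/w4.png",o)
```

```text
(no output)
```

View pics/w4.png

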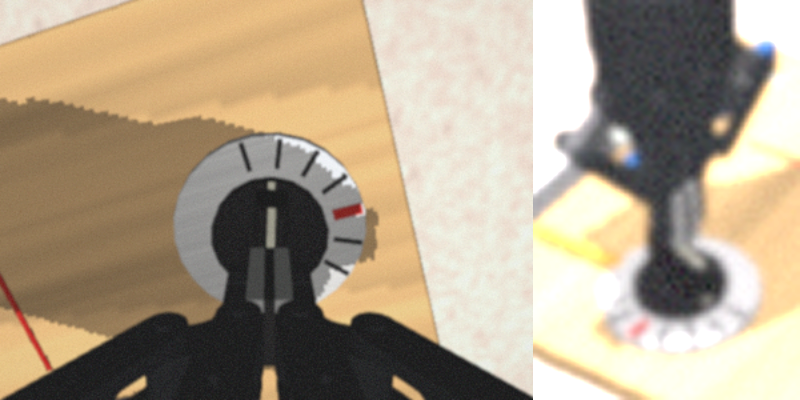

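The wrist and side views agree that the shut tips sit about 36 mm behind the nominal TCP, so they are still just above the bar's top at about 60 mm. I'll go lower again in small steps.

Request:
servo_tool(
  motion=[
    [[0,0,0,0,0,0,0.045],[0,0,0,0,0,0,0.045],[0,0,0,0,0,0,0.045],[0,0,0,0,0,0.004,0.045],[0,0,0,0,0,0.004,0.045],[0,0,0,0,0,0.004,0.045],[0,0,0,0,0,0.003,0.045],[0,0,0,0,0,0,0.045]],
  ],
)

```text
clock: 9.65
ee_pos: [511.6, 201.8, 10.8]
orientation: [-0.294, -3.127, 0.0]
wrist_force: [-0.6, -0.1, 0.4]
width: 45.0
```

Request:
servo_tool(
  motion=[
    [[0,0,0,0,0,0,0.0],[0,0,0,0,0,0,0.0],[0,0,0,0,0,0,0.0],[0,0,0,0,0,0,0.0],[0,0,0,0,0,0,0.0],[0,0,0,0,0,0,0.0],[0,0,0,0,0,0,0.0],[0,0,0,0,0,0,0.0]],
  ],
)

```text
clock: 10.45
ee_pos: [512.0, 202.2, 11.6]
orientation: [0.294, 3.127, 0.001]
wrist_force: [-0.8, 1.1, 6.4]
width: 10.9
```

Request:
servo_tool(
  motion=[
    [[0,0,0,0,0,0,0.03],[0,0,0,0,0,0,0.03],[0,0,0,0,0,0.004,0.03],[0,0,0,0,0,0.003,0.03],[0,0,0,0,0,0,0.0],[0,0,0,0,0,0,0.0],[0,0,0,0,0,0,0.0],[0,0,0,0,0,0,0.0]],
  ],
)

```text
clock: 11.25
ee_pos: [511.6, 202.1, 4.1]
orientation: [-0.294, -3.127, -0.001]
wrist_force: [1.1, 4.3, -7.5]
width: 11.0
```

Run:
```python
from h import *
s=readout.read_state(); tool(s); print(np.round(s["moment"],2))
im=cams.read_camera("wrist"); cv2.imwrite("pics/w5.png",im)
```

```text
t 11.25 tcp [511.6 202.1   4.1] yaw 169.25 tilt 0.03 j7 0.27 F [ 1.1  4.3 -7.5] w 11.0
shift tool [0. 0. 0.] wz None
[ 0.86 -0.1  -0.06]
```

Gripped (11 mm on the bar). Now turn clockwise by about 1.3 rad.

Request:
servo_tool(
  motion=[
    [[0,0,0.14,0,0,0,0.0],[0,0,0.14,0,0,0,0.0],[0,0,0.14,0,0,0,0.0],[0,0,0.14,0,0,0,0.0],[0,0,0.14,0,0,0,0.0],[0,0,0.14,0,0,0,0.0],[0,0,0.14,0,0,0,0.0],[0,0,0,0,0,0,0.0]],
  ],
)

```text
clock: 12.1
ee_pos: [512.5, 203.2, 4.3]
orientation: [1.738, 2.617, 0.004]
wrist_force: [9.8, 12.0, -20.6]
width: 11.2
```

Request:
servo_tool(
  motion=[
    [[0,0,0.11,0,0,0,0.0],[0,0,0.11,0,0,0,0.0],[0,0,0.11,0,0,0,0.0],[0,0,0,0,0,0,0.0],[0,0,0,0,0,0,0.0],[0,0,0,0,0,0,0.0],[0,0,0,0,0,0,0.0],[0,0,0,0,0,0,0.0]],
  ],
)

```text
clock: 12.9
ee_pos: [512.9, 203.4, 4.3]
orientation: [-2.138, -2.301, -0.006]
wrist_force: [12.0, 11.7, -22.9]
width: 11.0
```

Run:
```python
from h import *
s=readout.read_state(); tool(s); print(np.round(s["moment"],2))
im=cams.read_camera("wrist"); cv2.imwrite("pics/w6.png",im)
cv2.imwrite("pics/w6c.png",cv2.convertScaleAbs(np.hstack([cv2.imread("pics/w5.png")[100:360,160:480],im[100:360,160:480]]),alpha=1.4,beta=20))
```

```text
t 12.9 tcp [512.9 203.4   4.3] yaw 94.21 tilt 0.21 j7 -0.87 F [ 12.   11.7 -22.9] w 11.0
shift tool [0. 0. 0.] wz None
[ 2.67 -2.62 -0.06]
```

View pics/w6c.png

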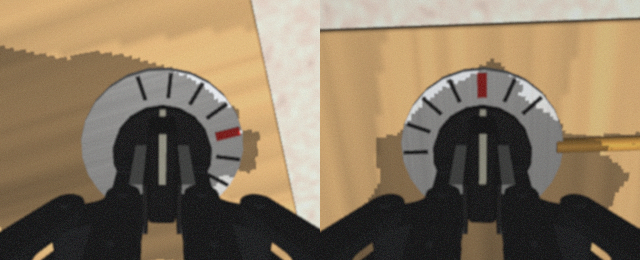

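The left crop shows the start and the right crop shows now: the white pointer at (482,160) lines up with the red mark at (482,85). The TCP turned 1.31 rad, so the dial is at about 1.6. Next I release and lift.

Request:
servo_tool(
  motion=[
    [[0,0,0,0,0,0,0.03],[0,0,0,0,0,0,0.03],[0,0,0,0,0,0,0.03],[0,0,0,0,0,0,0.03],[0,0,0,0,0,-0.02,0.03],[0,0,0,0,0,-0.04,0.03],[0,0,0,0,0,-0.05,0.04],[0,0,0,0,0,-0.05,0.05]],
  ],
)

```text
clock: 13.75
ee_pos: [511.2, 201.8, 166.0]
orientation: [-2.138, -2.301, 0.001]
wrist_force: [1.6, -0.4, 0.9]
width: 50.1
```

Run:
```python
from h import *
s=readout.read_state(); tool(s,(491.5,-275.3),120,26)
```

```text
t 13.75 tcp [511.2 201.8 166. ] yaw 94.22 tilt 0.06 j7 -0.7 F [ 1.6 -0.4  0.9] w 50.1
shift tool [-474.4  -54.6   46. ] wz 1.1906
```

Request:
servo_tool(
  motion=[
    [[0,0,0,-0.0475,-0.0055,0,0.0854],[0,0,0,-0.0475,-0.0055,0,0.0854],[0,0,0,-0.0475,-0.0055,0,0.0854],[0,0,0,-0.0475,-0.0055,0,0.0854],[0,0,0,-0.0475,-0.0055,0,0.0854],[0,0,0,-0.0475,-0.0055,0,0.0854],[0,0,0,-0.0475,-0.0055,0,0.0854],[0,0,0,-0.0475,-0.0055,0,0.0854]],
  ],
)

```text
clock: 14.55
ee_pos: [495.1, -182.4, 164.5]
orientation: [2.139, 2.301, -0.001]
wrist_force: [0.8, 1.3, 0.3]
width: 85.1
```

Request:
servo_tool(
  motion=[
    [[0,0,0,-0.0475,-0.0055,0,0.0854],[0,0,0,-0.0475,-0.0055,0,0.0854],[0,0,0.1488,0,0,0,0.0854],[0,0,0.1488,0,0,0,0.0854],[0,0,0.1488,0,0,0,0.0854],[0,0,0.1488,0,0,0,0.0854],[0,0,0.1488,0,0,0,0.0854],[0,0,0.1488,0,0,0,0.0854]],
  ],
)

```text
clock: 15.35
ee_pos: [491.5, -275.8, 164.4]
orientation: [-2.926, -1.143, 0.0]
wrist_force: [0.2, -0.3, -0.1]
width: 85.6
```

Request:
servo_tool(
  motion=[
    [[0,0,0.1488,0,0,0,0.0854],[0,0,0.1488,0,0,0,0.0854],[0,0,0,0,0,0,0.0854],[0,0,0,0,0,0,0.0854],[0,0,0,0,0,0,0.0854],[0,0,0,0,0,0,0.0854],[0,0,0,0,0,0,0.0854],[0,0,0,0,0,0,0.0854]],
  ],
)

```text
clock: 16.15
ee_pos: [491.6, -275.9, 164.2]
orientation: [-3.061, -0.707, 0.0]
wrist_force: [0.5, -0.0, -0.5]
width: 85.3
```

Run:
```python
from h import *
s=readout.read_state(); im=cams.read_camera("wrist"); cv2.imwrite("pics/w7.png",im); P=campose("wrist",s)
tool(s,(491.5,-275.3),120,26)
hsv=cv2.cvtColor(im,cv2.COLOR_BGR2HSV)
red=(((hsv[...,0]<8)|(hsv[...,0]>172))&(hsv[...,1]>140)&(hsv[...,2]>40)).astype(np.uint8)
red=cv2.morphologyEx(red,cv2.MORPH_CLOSE,np.ones((9,9)))
n,l,st,c=cv2.connectedComponentsWithStats(red)
for i in range(1,n):
    if st[i,4]>400:
        ys,xs=np.where(l==i); print("red",c[i].round(),st[i].tolist(),rect(ray(np.c_[xs,ys],P,24)))
for d in cams.masks_of("block","wrist"): print(round(d["conf"],2),np.round(d["centre"]),ray(d["centre"],P,24))
print("tip test: proj TCP, 36 behind", proj(np.array(s["ee_pos"])+[[0,0,0],[0,0,36]],P).round(0))
```

```text
t 16.15 tcp [ 491.6 -275.9  164.2] yaw 26.01 tilt 0.01 j7 -0.86 F [ 0.5 -0.  -0.5] w 85.3
shift tool [ 0.2 -0.6 44.2] wz 0.0002
red [483.  47.] [439, 0, 93, 104, 5434] (array([ 664.3, -353.4]), 89.8, 49.9, 9.1)
red [321. 172.] [296, 119, 52, 109, 5279] (array([ 492.3, -274.7]), 111.5, 50.1, 25.6)
red [482. 257.] [460, 227, 44, 65, 1209] (array([ 484.4, -473. ]), 78.7, 23.3, 5.5)
red [358. 320.] [318, 277, 81, 84, 3326] (array([ 354.7, -392. ]), 112.1, 49.5, 57.4)
0.94 [319. 171.] [[ 495.76843801 -271.14225067]]
0.8 [478.  50.] [[ 658.88491636 -351.64765171]]
0.6 [355. 310.] [[ 366.78290684 -380.08908156]]
tip test: proj TCP, 36 behind [[322. 231.]
 [322. 259.]]
```

View pics/w7.png

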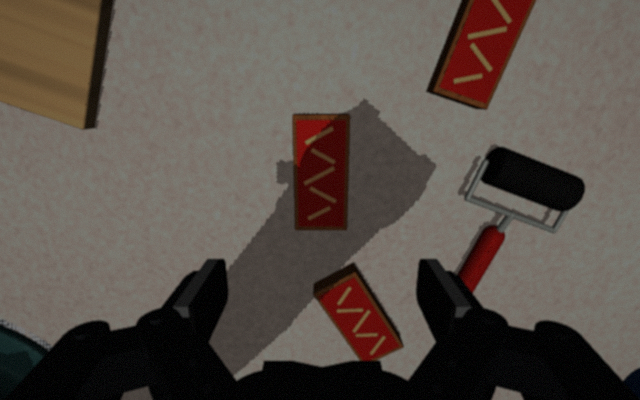

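The picture shows the chosen block at (321,172), aligned between the fingers. The neighbouring blocks are at (482,50) and (358,320), and the roller is at (520,200). Open-tip spacing puts the open tips about 49 mm behind the nominal TCP, which agrees with the dial result. Descending.

Request:
servo_tool(
  motion=[
    [[0,0,0.007,0.001,-0.001,0.045,0.0854],[0,0,0,0,0,0.045,0.0854],[0,0,0,0,0,0.045,0.0854],[0,0,0,0,0,0.03,0.0854],[0,0,0,0,0,0.015,0.0854],[0,0,0,0,0,0.01,0.0854],[0,0,0,0,0,0.006,0.0854],[0,0,0,0,0,0,0.0854]],
  ],
)

```text
clock: 17.05
ee_pos: [492.4, -274.7, -31.3]
orientation: [3.063, 0.695, 0.001]
wrist_force: [-0.3, -0.6, 0.3]
width: 85.4
```

Run:
```python
from h import *
s=readout.read_state(); tool(s)
w=cams.read_camera("wrist"); sd=cams.read_camera("side"); c=proj([492,-275,12],campose("side"))[0].astype(int)
a=cv2.resize(w,(533,333))
b=cv2.resize(sd[c[1]-42:c[1]+33,c[0]-30:c[0]+30],(266,333),interpolation=cv2.INTER_CUBIC)
cv2.imwrite("pics/w8.png",cv2.convertScaleAbs(np.hstack([a,b]),alpha=1.3,beta=15))
```

```text
t 17.05 tcp [ 492.4 -274.7  -31.3] yaw 25.57 tilt 0.03 j7 -1.02 F [-0.3 -0.6  0.3] w 85.4
shift tool [0. 0. 0.] wz None
```

View pics/w8.png

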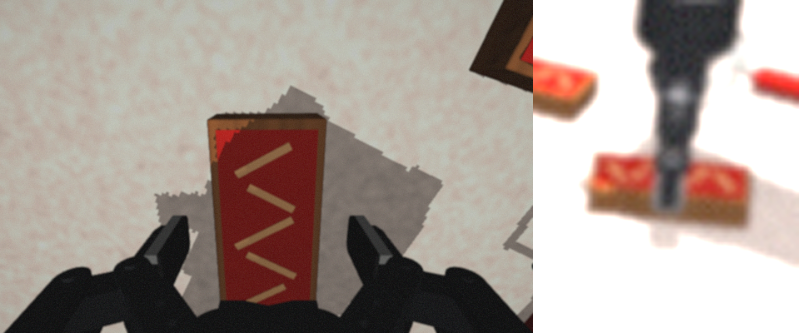

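The wrist view shows the block (centre about (267,220) in the crop) between the open fingers. The side view shows the finger mid-block, reaching about half its height. I'll go down 4 mm and close.

Request:
servo_tool(
  motion=[
    [[0,0,0,0,0,0.004,0.0854],[0,0,0,0,0,0,0.04],[0,0,0,0,0,0,0.04],[0,0,0,0,0,0,0.04],[0,0,0,0,0,0,0.04],[0,0,0,0,0,0,0.04],[0,0,0,0,0,0,0.04],[0,0,0,0,0,0,0.04]],
  ],
  squeeze=60,
)

```text
clock: 17.95
ee_pos: [492.1, -274.6, -35.2]
orientation: [3.063, 0.695, -0.0]
wrist_force: [-3.9, 1.4, 9.1]
width: 54.3
```

Request:
servo_tool(
  motion=[
    [[0,0,0,0,0,-0.005,0.04],[0,0,0,0,0,-0.01,0.04],[0,0,0,0,0,-0.02,0.04],[0,0,0,0,0,-0.03,0.04],[0,0,0,0,0,-0.035,0.04],[0,0,0,0,0,0,0.04],[0,0,0,0,0,0,0.04],[0,0,0,0,0,0,0.04]],
  ],
)

```text
clock: 18.75
ee_pos: [491.5, -274.4, 63.7]
orientation: [-3.063, -0.695, 0.001]
wrist_force: [0.3, -0.1, -1.1]
width: 54.8
```

Run:
```python
from h import *
s=readout.read_state(); w=cams.read_camera("wrist"); t=cams.read_camera("top"); cv2.imwrite("pics/w9.png",w); cv2.imwrite("pics/top9.png",t)
# fence bar from top, now
P=campose("top"); hsv=cv2.cvtColor(t,cv2.COLOR_BGR2HSV)
blue=((hsv[...,0]>100)&(hsv[...,0]<125)&(hsv[...,1]>120)&(hsv[...,2]>50)).astype(np.uint8); blue[:,330:]=0
ys,xs=np.where(blue); print("blue",rect(ray(np.c_[xs,ys],P,42)))
# lane frame: point on line and direction
L=np.array([501.1,63.84]); th=np.radians(6.44); u=np.array([np.cos(th),np.sin(th)])
bc=np.array(rect(ray(np.c_[xs,ys],P,42))[0]); print("bar centre along lane from L",(bc-L)@u,"across",np.cross(u,bc-L))
for a in (-30,-60): print("block centre gap",a, L+u*((bc-L)@u-6-60+a))
tool(s,L+u*((bc-L)@u-6-60-30),s["ee_pos"][2],6.44)
hs=cv2.cvtColor(w,cv2.COLOR_BGR2HSV); red=(((hs[...,0]<8)|(hs[...,0]>172))&(hs[...,1]>140)&(hs[...,2]>40)).astype(np.uint8)
ys,xs=np.where(red); k=(xs>240)&(xs<400)&(ys<300); print("red in hand px",xs[k].min(),xs[k].max(),ys[k].min(), rect(np.c_[xs,ys][k]))
```

```text
blue (array([609.7,  74.3]), 145.6, 11.3, -83.8)
bar centre along lane from L 109.08794016405265 across -1.7868717816537742
block centre gap -30 [514.10535339  65.30797852]
block centre gap -60 [484.29465768  61.94309795]
t 18.75 tcp [ 491.5 -274.4   63.7] yaw 25.57 tilt 0.06 j7 -0.94 F [ 0.3 -0.1 -1.1] w 54.8
shift tool [ 1.670e+02 -2.967e+02  1.000e-01] wz 0.3339
red in hand px 257 385 156 (array([321. , 227.5]), 143.0, 128.0, -90.0)<stdin>:9: DeprecationWarning: Arrays of 2-dimensional vectors are deprecated. Use arrays of 3-dimensional vectors instead. (deprecated in NumPy 2.0)
```

Request:
servo_tool(
  motion=[
    [[0,0,0,0.0167,-0.0297,0,0.04],[0,0,0,0.0239,-0.0424,0,0.04],[0,0,0,0.0239,-0.0424,0,0.04],[0,0,0,0.0239,-0.0424,0,0.04],[0,0,0,0.0239,-0.0424,0,0.04],[0,0,0,0.0239,-0.0424,0,0.04],[0,0,0,0.0239,-0.0424,0,0.04],[0,0,0,0.007,-0.0126,0,0.04]],
  ],
)

```text
clock: 19.65
ee_pos: [514.1, 70.8, 64.0]
orientation: [-3.06, -0.704, -0.0]
wrist_force: [0.4, -0.6, -1.5]
width: 54.5
```

Request:
servo_tool(
  motion=[
    [[0,0,0.112,0,0,0,0.04],[0,0,0.112,0,0,0,0.04],[0,0,0.112,0,0,0,0.04],[0,0,0,0,0,0.02,0.04],[0,0,0,0,0,0.02,0.04],[0,0,0,0,0,0.015,0.04],[0,0,0,0,0,0,0.04],[0,0,0,0,0,0,0.04]],
  ],
)

```text
clock: 20.45
ee_pos: [514.6, 65.3, 9.3]
orientation: [-3.137, -0.173, 0.001]
wrist_force: [0.3, -0.5, -0.4]
width: 55.0
```

Run:
```python
from h import *
s=readout.read_state(); w=cams.read_camera("wrist"); cv2.imwrite("pics/w10.png",w); P=campose("wrist",s)
tool(s,(514.1,65.3),-18,6.3)
hs=cv2.cvtColor(w,cv2.COLOR_BGR2HSV)
blue=((hs[...,0]>100)&(hs[...,0]<125)&(hs[...,1]>120)&(hs[...,2]>40)).astype(np.uint8)
n,l,st,c=cv2.connectedComponentsWithStats(blue); i=1+np.argmax(st[1:,4]); ys,xs=np.where(l==i)
print("bar top z42",st[i].tolist(),rect(ray(np.c_[xs,ys],P,42)))
red=(((hs[...,0]<8)|(hs[...,0]>172))&(hs[...,1]>140)&(hs[...,2]>40)).astype(np.uint8)
n,l,st,c=cv2.connectedComponentsWithStats(red)
for i in range(1,n):
  if st[i,4]>60: print(st[i].tolist(),c[i].round())
cv2.imwrite("pics/w10c.png",cv2.convertScaleAbs(w,alpha=1.4,beta=15))
```

```text
t 20.45 tcp [514.6  65.3   9.3] yaw 6.33 tilt 0.04 j7 -1.96 F [ 0.3 -0.5 -0.4] w 55.0
shift tool [-0.5 -0.  27.3] wz 0.0005
bar top z42 [140, 30, 176, 32, 5319] (array([606.7, 114.5]), 71.9, 11.7, -83.6)
[316, 29, 8, 35, 244] [320.  46.]
[257, 156, 128, 211, 20817] [322. 254.]
```

View pics/w10c.png

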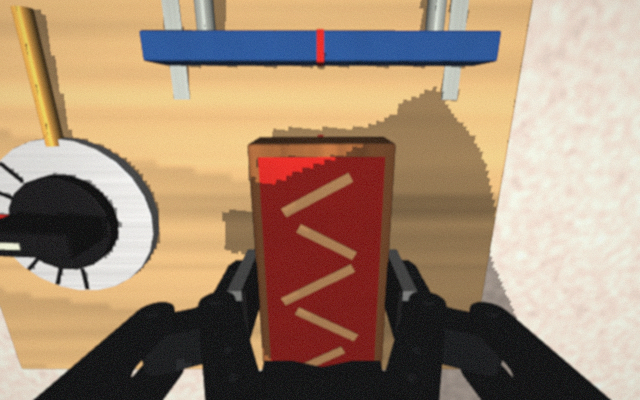

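The view shows the block held centred: block column 321, the bar's red mark at 320, about a 30 mm gap to the bar, and the dial at the left. Lowering onto the bed.

Request:
servo_tool(
  motion=[
    [[0,0,0,0,0,0.012,0.04],[0,0,0,0,0,0.008,0.04],[0,0,0,0,0,0.003,0.04],[0,0,0,0,0,0.001,0.04],[0,0,0,0,0,0.001,0.04],[0,0,0,0,0,0,0.04],[0,0,0,0,0,0,0.04],[0,0,0,0,0,0,0.04]],
  ],
)

```text
clock: 21.3
ee_pos: [514.8, 65.3, -15.5]
orientation: [-3.137, -0.173, -0.0]
wrist_force: [-0.1, 1.1, -0.9]
width: 54.2
```

Request:
servo_tool(
  motion=[
    [[0,0,0,0,0,0.0005,0.04],[0,0,0,0,0,0.0005,0.04],[0,0,0,0,0,0.0005,0.04],[0,0,0,0,0,0,0.04],[0,0,0,0,0,0,0.04],[0,0,0,0,0,0,0.04],[0,0,0,0,0,0,0.04],[0,0,0,0,0,0,0.04]],
  ],
)

```text
clock: 22.1
ee_pos: [514.7, 65.3, -17.2]
orientation: [-3.137, -0.174, 0.0]
wrist_force: [-1.0, -1.5, 0.4]
width: 54.6
```

Request:
servo_tool(
  motion=[
    [[0,0,0,0,0,0.0005,0.04],[0,0,0,0,0,0.0005,0.04],[0,0,0,0,0,0,0.04],[0,0,0,0,0,0,0.04],[0,0,0,0.005,0,0,0.04],[0,0,0,0.005,0,0,0.04],[0,0,0,0.005,0,0,0.04],[0,0,0,0.005,0,0,0.04]],
  ],
)

```text
clock: 22.9
ee_pos: [533.0, 67.3, -17.5]
orientation: [3.135, 0.174, -0.005]
wrist_force: [-22.4, -2.3, 36.4]
width: 54.7
```

Run:
```python
from h import *
for _ in range(3):
    s=readout.read_state(); tool(s); cams.read_camera("top")
```

```text
t 22.9 tcp [533.   67.3 -17.5] yaw 6.35 tilt 0.2 j7 -1.98 F [-22.4  -2.3  36.4] w 54.7
shift tool [0. 0. 0.] wz None
t 22.95 tcp [533.9  67.4 -17.4] yaw 6.34 tilt 0.14 j7 -1.98 F [-16.2  -1.1  28.5] w 54.9
shift tool [0. 0. 0.] wz None
t 23.0 tcp [533.9  67.4 -17.4] yaw 6.34 tilt 0.11 j7 -1.98 F [-14.5  -1.4  28.1] w 54.9
shift tool [0. 0. 0.] wz None
```

Request:
servo_tool(
  motion=[
    [[0,0,0,0,0,-0.0004,0.04],[0,0,0,0,0,-0.0004,0.04],[0,0,0,0,0,0,0.04],[0,0,0,0,0,0,0.04],[0,0,0,0,0,0,0.04],[0,0,0,0,0,0,0.04],[0,0,0,0,0,0,0.04],[0,0,0,0,0,0,0.04]],
  ],
)

```text
clock: 23.85
ee_pos: [534.4, 67.5, -17.3]
orientation: [3.137, 0.173, -0.001]
wrist_force: [-6.0, -0.4, 7.0]
width: 54.4
```

Run:
```python
from h import *
s=readout.read_state(); tool(s); w=cams.read_camera("wrist"); cv2.imwrite("pics/w11.png",w); P=campose("wrist",s)
hs=cv2.cvtColor(w,cv2.COLOR_BGR2HSV)
blue=((hs[...,0]>100)&(hs[...,0]<125)&(hs[...,1]>120)&(hs[...,2]>40)).astype(np.uint8)
n,l,st,c=cv2.connectedComponentsWithStats(blue)
L=np.array([501.1,63.84]); u=np.array([.9937,.1122])
for i in range(1,n):
  if st[i,4]>300:
    ys,xs=np.where(l==i); q=(ray(np.c_[xs,ys],P,42)-L)@u; print("bar along",st[i].tolist(),np.percentile(q,[1,99]).round(1))
# wood end of block: top edge px in column range
red=(((hs[...,0]<8)|(hs[...,0]>172))&(hs[...,1]>140)&(hs[...,2]>40)); ys,xs=np.where(red[120:,260:385]); r=ys.min()+120
print("red top edge row",r,"along z42",(ray([321,r],P,42)-L)@u, "tcp along",(np.array(s["ee_pos"][:2])-L)@u)
```

```text
t 23.85 tcp [534.4  67.5 -17.3] yaw 6.33 tilt 0.02 j7 -1.98 F [-6.  -0.4  7. ] w 54.4
shift tool [0. 0. 0.] wz None
bar along [110, 78, 205, 34, 6547] [105.6 116.2]
bar along [325, 78, 205, 34, 6657] [105.2 116.1]
red top edge row 156 along z42 [88.95705794] tcp along 33.483730118032724
```

Request:
servo_tool(
  motion=[
    [[0,0,0,0,0,-0.0002,0.04],[0,0,0,0.002,0,0,0.04],[0,0,0,0.002,0,0,0.04],[0,0,0,0.002,0,0,0.04],[0,0,0,0.002,0,0,0.04],[0,0,0,0,0,0,0.04],[0,0,0,0,0,0,0.04],[0,0,0,0,0,0,0.04]],
  ],
)

```text
clock: 24.7
ee_pos: [542.8, 68.4, -17.2]
orientation: [-3.137, -0.173, -0.001]
wrist_force: [0.9, 0.5, 0.0]
width: 54.4
```

Request:
servo_tool(
  motion=[
    [[0,0,0,0.001,0,0,0.04],[0,0,0,0.001,0,0,0.04],[0,0,0,0.001,0,0,0.04],[0,0,0,0.001,0,0,0.04],[0,0,0,0.001,0,0,0.04],[0,0,0,0,0,0,0.04],[0,0,0,0,0,0,0.04],[0,0,0,0,0,0,0.04]],
  ],
)

```text
clock: 25.5
ee_pos: [547.0, 68.8, -17.3]
orientation: [3.137, 0.173, -0.002]
wrist_force: [-5.7, 0.1, 6.1]
width: 54.7
```

Request:
servo_tool(
  motion=[
    [[0,0,0,0.001,0,0,0.04],[0,0,0,0.001,0,0,0.04],[0,0,0,0.001,0,0,0.04],[0,0,0,0,0,0,0.04],[0,0,0,0,0,0,0.04],[0,0,0,0,0,0,0.04],[0,0,0,0,0,0,0.04],[0,0,0,0,0,0,0.04]],
  ],
)

```text
clock: 26.3
ee_pos: [549.1, 69.1, -17.3]
orientation: [3.136, 0.173, -0.004]
wrist_force: [-12.7, -1.1, 11.9]
width: 54.6
```

Request:
servo_tool(
  motion=[
    [[0,0,0,0,0,-0.0002,0.04],[0,0,0,0,0,-0.0001,0.04],[0,0,0,0.001,0,0,0.04],[0,0,0,0,0,0,0.04],[0,0,0,0,0,0,0.04],[0,0,0,0,0,0,0.04],[0,0,0,0,0,0,0.04],[0,0,0,0,0,0,0.04]],
  ],
)

```text
clock: 27.1
ee_pos: [550.0, 69.2, -17.3]
orientation: [3.136, 0.173, -0.004]
wrist_force: [-11.0, -0.1, 6.4]
width: 54.6
```

```bash
cat > bar.py <<'E'
from h import *
s=readout.read_state(); tool(s); w=cams.read_camera("wrist"); cv2.imwrite("pics/w_%d.png"%(100*s["clock"]),w); P=campose("wrist",s)
hs=cv2.cvtColor(w,cv2.COLOR_BGR2HSV)
blue=((hs[...,0]>100)&(hs[...,0]<125)&(hs[...,1]>120)&(hs[...,2]>40)).astype(np.uint8)
n,l,st,c=cv2.connectedComponentsWithStats(blue)
L=np.array([501.1,63.84]); u=np.array([.9937,.1122])
for i in range(1,n):
  if st[i,4]>300:
    ys,xs=np.where(l==i); q=(ray(np.c_[xs,ys],P,42)-L)@u; print("bar along",st[i].tolist(),np.percentile(q,[1,50,99]).round(1))
# rail (light, low saturation) beyond bar on centre columns
g=(hs[...,1]<45)&(hs[...,2]>95)
red=(((hs[...,0]<8)|(hs[...,0]>172))&(hs[...,1]>140)&(hs[...,2]>40)); ys,xs=np.where(red[135:,260:385]); r=ys.min()+135
print("red top edge row",r,(ray([321,r],P,42)-L)@u,"tcp along",((np.array(s["ee_pos"][:2])-L)@u).round(1))
F=[]
for _ in range(5): F.append(readout.read_state()["wrist_force"]); cams.read_camera("top")
F=np.mean(F,0); print("meanF",F.round(1),"along lane",(F[:2]@u).round(1))
t=cams.read_camera("top"); Pt=campose("top"); ht=cv2.cvtColor(t,cv2.COLOR_BGR2HSV)
b=((ht[...,0]>100)&(ht[...,0]<125)&(ht[...,1]>120)&(ht[...,2]>50)).astype(np.uint8); b[:,330:]=0
ys,xs=np.where(b); q=(ray(np.c_[xs,ys],Pt,42)-L)@u; print("top: bar along median",np.median(q).round(1),len(q))
E
python3 bar.py
```

```text
t 27.1 tcp [550.   69.2 -17.3] yaw 6.32 tilt 0.16 j7 -1.97 F [-11.   -0.1   6.4] w 54.6
shift tool [0. 0. 0.] wz None
bar along [115, 110, 200, 34, 6380] [110.1 116.  121.6]
bar along [325, 110, 199, 33, 6393] [110.  115.8 121.5]
red top edge row 135 [112.63870427] tcp along 49.2
meanF [-10.9  -0.4   6.9] along lane -10.9
top: bar along median 113.6 40
```

The bar is pushed back about 5 mm by image, so roughly 7.5 N plus some bed friction. I'll go about 3 mm further and ease the downward load.

Request:
servo_tool(
  motion=[
    [[0,0,0,0,0,-0.0002,0.04],[0,0,0,0.001,0,0,0.04],[0,0,0,0.001,0,-0.0001,0.04],[0,0,0,0.001,0,0,0.04],[0,0,0,0,0,0,0.04],[0,0,0,0,0,0,0.04],[0,0,0,0,0,0,0.04],[0,0,0,0,0,0,0.04]],
  ],
)

```text
clock: 28.25
ee_pos: [552.4, 69.4, -17.3]
orientation: [3.136, 0.173, -0.006]
wrist_force: [-12.7, -0.9, 5.4]
width: 54.9
```

```bash
python3 bar.py
```

```text
t 28.25 tcp [552.4  69.4 -17.3] yaw 6.32 tilt 0.23 j7 -1.97 F [-12.7  -0.9   5.4] w 54.9
shift tool [0. 0. 0.] wz None
bar along [115, 109, 200, 35, 6433] [112.5 118.4 124. ]
bar along [325, 110, 199, 34, 6397] [112.4 118.2 123.9]
red top edge row 135 [115.05879332] tcp along 51.6
meanF [-13.3  -0.3   6. ] along lane -13.2
top: bar along median 115.8 36
```

```bash
ls pics | tail -3
python3 - <<'E'
import cv2,glob
f=sorted(glob.glob("pics/w_*.png"))[-1]; cv2.imwrite("pics/final.png",cv2.convertScaleAbs(cv2.imread(f),alpha=1.4,beta=15))
E
```

```text
w9.png
w_2710.png
w_2825.png
```

View pics/final.png

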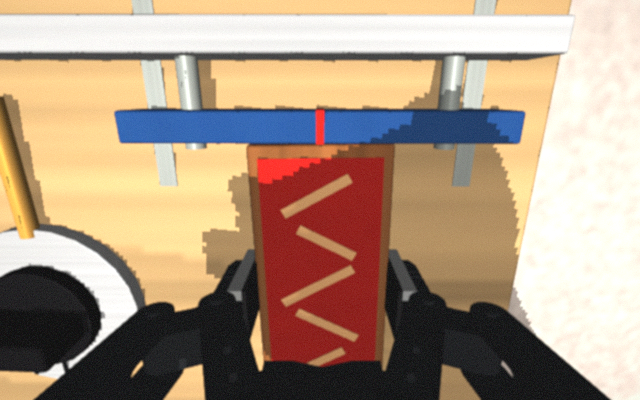

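The picture shows the block flush and square against the bar (contact at row 145). The block's centre (column 321) lines up with the bar's red lane mark (column 320), and nothing touches the dial. Handing in.

Run:
```python
from h import *
tool(readout.read_state()); print(env.hand_in())
```

```text
t 28.6 tcp [552.4  69.5 -17.3] yaw 6.32 tilt 0.23 j7 -1.97 F [-13.3  -1.    6.1] w 54.6
shift tool [0. 0. 0.] wz None
the job is handed in; nothing more can be done
None
```

The job is handed in at 28.6 s, with the arm still holding the block pressed against the blue bar; no verdict was reported.

- **Dial:** I gripped the bar on the dial and turned it 1.31 rad clockwise, from about 0.30 to about 1.61. The wrist picture at the end of the turn showed the pointer on the red mark. The fence also moved about 6.6 mm, as that turn should give. In the last picture the gripper hid the pointer, so the reading just before placing the block is my last on the dial.
- **Block:** I picked the leftmost of the four look-alikes. It now lies on the bed, against the bar, about 1 mm or less from the red line. The tool is square to the lane within about 0.1° and tilted 0.23°.
- **Push:** Images show the bar pushed back about 7.0–7.8 mm, so about 11 N from its spring. The wrist reads 13.2 N along the lane, which includes an estimated 2–3 N of friction on the bed. There is also about 6 N of downward load on the bed.
- **Other things:** I did not measure the tin, roller and spatula again, but the arm never came near them.

**Disagreement:** the fingertips sit about 36 mm behind the stated TCP when shut, and about 49 mm when open. Two closes on the dial missed above its bar because of this, without touching it. I worked from the camera-derived tip position after that.

I viewed 12 pictures, two over the budget.

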